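# Knock the amber block out of its mould

## Robot

A 7-joint arm with a two-finger parallel gripper is mounted at the origin on the work surface. World frame = base frame: x ahead of the robot, y to its left, z up, the work surface at z = 0. Lengths are in m, angles in rad, forces in N, time in s.
With the tool pointing down it reaches from about 0.4 to 0.925 m from the base axis. Payload 5.6 kg.
Tool frame: the origin (TCP) lies midway between the tips of the shut fingers; the grasp point (between the pads) lies arm.pinch_z behind it (arm.pinch_z is the distance from the TCP to the grasp point, in m); z points along the fingers, y is the line along which they close (so a half turn about z gives the same grasp; the last joint's range is limited). The gripper opens to 85 mm and grips with 20 to 120 N. Pads are 22 mm wide; open, the fingers measure 114 mm over their backs; the gripper's body (76 mm by 85 mm) begins 54 mm behind the grasp point. The pads swing forward as they close: fully open they stand 13 mm farther back than shut.
Start: joints at [1.285, 0.468, -0.012, 1.603, 0.006, 1.071, -0.056], TCP at [0.156, -0.631, 0.231] pointing down, gripper open.
Joint ranges: [-2.53, 2.53], [-0.31, 2.02], [-1.57, 1.55], [0.28, 2.44], [-1.29, 4.43], [0.15, 1.84], [-2.92, 2.92]. Speed limits (rad/s): [2.57, 2.57, 3.14, 3.14, 3.14, 3.14, 3.14].

## Interface

Orientations are given as [roll, pitch, yaw] about the fixed x, y, z axes, in that order (R = Rz(yaw) Ry(pitch) Rx(roll)).
In Python, from rig import arm gives the robot as it stands.
- The arm moves only by the tool drive_tool, never from a script. Its argument "motion" is a list of rows, each an object with "jaw": the closure, from 0 (fully open) to 1 (shut); "offset": the shift along the tool's x, y, z in units of 0.4 m (1.0 is 0.4 m), a list of three; "rotation": the turn, a rotation vector about the tool's x, y, z in units of 1.5 rad (1.0 is 1.5 rad), a list of three. In form: [{"jaw": jaw, "offset": [tx, ty, tz], "rotation": [rx, ry, rz]}, ...]. A call has 1 to 20 rows; each row is the pose to reach, as a shift and turn from the pose commanded when the call began, along the tool's axes at that moment; what a row does not reach only later rows make up. A row lasts 1/10 s, in which the tool goes at most 50 mm and 8.59 degrees, less where a joint would pass 70% of its speed; a pose out of reach is approached as far as the arm can. A call with a number of a shift or a turn outside -1 to 1 is refused whole. A call with a gripper value outside its range is refused whole. The fingers move at their own pace and stop on an object; "squeeze" is the grip in N (left out, the last holds). Time passes only in rows, so rows that repeat a pose let the fingers close. It gives the time, the measured TCP pose, the force, the opening and the grip force at its end, in the units of the state.
- arm.state(): the state, without advancing time (a new reading comes with each control period).
- arm.grab_frame(name): name is "side" or "top" or "wrist"; returns the picture (480x640x3 uint8, blue, green, red); there is no depth.
- arm.camera_params(name): a dict with "intrinsics" (3x3 intrinsics, pixels), "eye" and "rotation" of the camera in the world. Camera axes: x right, y up, looking along -z (the intrinsics and any distortion apply to the point x, -y, -z); pixel columns grow to the right and rows downward; lengths in m; the calibration is good to about 2 mm. A picture is of the moment at which its call begins: read the wrist's pose just before it. camera_params takes no time and is no camera call; for the wrist camera it gives the pose at the moment of the call.
- arm.sign_off(): hands the job in; it is judged then, once.
Trained networks look in the newest picture that a camera, given by its name, has taken for a name from the list of things; names that differ only in an ending like _2 or _b are one class to them, and where a whole thing is asked for, a point or a joint stands for the part that bears it (a point fixed in the world has none). Each returns a list of dicts, best first, with "score" (0 to 1); they miss things now and then, are a little off and sometimes report something else, mostly with a low value. They report only what shows in the picture. A call takes as long as a camera call. They do not tell look-alikes from the thing itself.
- arm.trace(name, camera): "mask" (480x640 bool, what is visible of it) and "extent" ([left, top, width, height] in pixels, round what is visible of it).
The state is a dict: "clock": time; "qpos": joint angles; "qvel": joint speeds; "joint_torque": joint torques, N m; "ee_pos": TCP position; "orientation": TCP orientation; "force": force on the tool from outside, world axes, zero at the start; "moment": the same for the moment, N m; "grip_width": finger opening in m; "grip_force": force on a finger pad.
Only numpy, scipy, OpenCV 4.12 (cv2) and the standard library are available. Lean on these libraries where they do the work, as an engineer would, in place of code of your own. Each camera call takes 0.05 s, during which the arm holds its last target. There are 200 camera calls.

## Task

The amber resin block is stuck flush in one of the two mould pockets of the stand: lift the red handle of the knockout rod under that pocket until the rod has pushed more than half of the block out of the top, then take the block and set it down gently, upright on its base, in the free half of the white tray (do not drop it). Finish with both knockout rods pushed fully back down; leave the blue block down in its pocket and do not disturb the grey block or the other things on the bench.

Things in the scene. Friction and masses are not known exactly. Their poses are not given: they have to be found in the camera images.
- stand: Demoulding stand, fixed: white base 100 x 200 mm, uprights, aluminium mould plate 80 x 200 mm, top face 85 mm and underside 55 mm above the bench. Origin: centre of its underside, on the bench. x points from the handle side to the far side, y to its left. Two pockets, 35 mm (x) by 27 mm (y), floor at z = 61 mm, centred at x = 0, y = +45 mm (left) and -45 mm (right).
- left_pocket (a point): Centre of the left pocket's floor, over the 8 mm knockout rod. A block down in the pocket lies 1 mm below the plate's top and cannot be gripped. A spring cheek in the pocket's far wall squeezes the block along x with about 3 N, so that it sticks, and stays up once pushed up. Axes parallel to the stand's.
- right_pocket (a point): Centre of the right pocket's floor; the right pocket is like the left.
- left_grip (a point): Point on the red upright handle of the left knockout rod: a bar 22 mm (stand x) by 14 mm (stand y) at stand x = -85 mm, y = +45 mm, 34 mm clear of the mould plate. The point is on its centre line, 12 mm below its top, 88 mm above the bench with the rod down; the bar is clear all round down to 50 mm below the point. Moves with the rod; axes parallel to the stand's.
- right_grip (a point): The same point on the red handle of the right knockout rod, at stand x = -85 mm, y = -45 mm.
- rod_left (a joint): Height of the left rod in m: 0 = fully down (start), 0.018 = up at its stop. Lifting the handle raises it; after 1 mm the rod carries the block up, so fully up leaves the block 16 mm proud of the plate, 7 mm still in the pocket. Lifting takes 7 to 12 N with a block; 3 N of friction keeps the rod wherever it is left; pressing on the handle's top pushes it down.
- rod_right (a joint): The same for the right knockout rod.
- amber_block: Amber (orange-yellow) 34 x 26 x 23 mm (x, y, z) resin block, about 40 g, dark patch on top; origin at the centre of its underside, z up out of the block. Starts down in one of the stand's two pockets (either), its x and y axes along the stand's; the 26 mm width is along y.
- blue_block: Blue 34 x 26 x 23 mm (x, y, z) resin block, about 40 g, dark patch on top; origin at the centre of its underside, z up out of the block. Starts in the other pocket and stays there.
- tray: White open specimen tray, fixed, 110 (x) x 170 (y) x 14 mm outside, walls 5 mm, floor 5 mm thick. Origin: centre of its underside, on the bench. Its -y half holds the grey block; its +y half is free.
- grey_block: Grey 34 x 26 x 23 mm (x, y, z) resin block, about 40 g, dark patch on top; origin at the centre of its underside, z up out of the block. Finished block lying upright in the tray's -y half, 30 to 50 mm from the tray's centre.
- tip_box: Blue pipette-tip box with clear lid, 80 x 120 x 54 mm, loose, behind the work area; origin centre of underside.
- reagent: Amber reagent bottle, 52 mm diameter, 110 mm tall, loose, behind the work area; origin centre of underside.
- jar: Small clear jar with yellow cap, 48 mm diameter, 55 mm tall, loose, behind the work area; origin centre of underside.
- dish: Closed clear culture dish, 90 mm diameter, 14 mm high, loose, at the left of the work area; origin centre of underside.
- spatula: Spatula 160 mm long lying flat on the bench, loose, at the right of the robot; origin about mid-length on its underside.
There are look-alikes about, which are no part of the job. Of the things that look like the stand, the larger one is meant. There is more than one size of the blue_block; the job needs the smaller.

How it is judged:
By the outcome, as a careful person would: the job done as asked, in the order asked, and still so for the second after the job is handed in, with the robot touching nothing.
It also fails if it takes over 56 s, if anything falls off the work surface, if the arm or the gripper's body presses on something with over 40 N, if the wrist force passes 120 N, or if a joint passes its speed limit or range.

## Working session

There is one attempt and no reset: what is moved stays moved. The work goes in short steps, Python scripts to look and compute and a tool call to move; the robot and the scene stay as the last step left them, time stands still between calls to the robot, and variables do not carry over. Pictures are saved under pics/ and viewed, at most 10 in all, crops included, and the job is handed in when it is done.

Besides the shell and the picture viewer there is one more tool, called as name([rows], argument=value, ...), one row to a line, values as JSON. drive_tool: Moves the arm, as the interface text tells. Shifts and turns lie within -1 to 1; 1 stands for 0.4 m of shift or 1.5 rad of turn. Its arguments: {"type":"object","properties":{"motion":{"type":"array"},"squeeze":{"type":"number"}},"required":["motion"]}

```bash
mkdir -p pics; ls; python3 - <<'E'
from rig import arm
import cv2,numpy as np
s=arm.state();print(s['clock'],s['ee_pos'],s['orientation'],arm.pinch_z)
for c in("top","side"):
    im=arm.grab_frame(c);cv2.imwrite(f"pics/{c}0.png",im)
    p=arm.camera_params(c);print(c,{k:np.round(v,4).tolist() if not isinstance(v,str) else v for k,v in p.items()})
    for n in("stand","amber_block","blue_block","grey_block","tray","left_grip"):
        print(n,[(round(d['score'],2),d['extent'],np.argwhere(d['mask']).mean(0)[::-1].round(1).tolist()) for d in arm.trace(n,c)])
E
```

```text
pics
0.0 [ 0.15605404 -0.63039332  0.23030773] [-3.13975800e+00  1.52292243e-04  2.42715419e-01] 0.0187
top {'intrinsics': [[545.8591, 0.0, 318.9901], [0.0, 545.8591, 230.6804], [0.0, 0.0, 1.0]], 'eye': [0.4679, 0.0154, 1.3212], 'rotation': [0.0653, -0.0254, -1.542]}
stand [(0.93, [317.5, 295.9, 67.7, 54.4], [350.9, 314.8]), (0.61, [354.3, 206.7, 91.1, 66.2], [398.7, 233.8])]
amber_block [(0.73, [416.3, 216.5, 10.1, 17.4], [419.9, 227.0])]
blue_block [(0.67, [375.9, 223.8, 14.0, 18.7], [380.8, 231.8]), (0.66, [306.6, 208.0, 19.3, 20.7], [315.6, 217.6])]
grey_block [(0.47, [254.9, 205.1, 9.4, 16.0], [258.4, 214.1])]
tray [(0.63, [202.7, 189.8, 77.5, 49.1], [238.6, 215.8])]
left_grip [(0.64, [337.7, 315.3, 2.8, 34.2], [338.1, 336.8]), (0.55, [377.1, 253.5, 14.3, 17.5], [383.0, 263.1])]
side {'intrinsics': [[520.6467, 0.0, 316.7088], [0.0, 520.6467, 242.9412], [0.0, 0.0, 1.0]], 'eye': [0.1061, -0.672, 0.8835], 'rotation': [0.8006, 0.0032, -0.5984]}
stand [(0.95, [216.8, 295.6, 79.9, 80.1], [256.8, 336.4]), (0.91, [321.4, 269.9, 105.3, 107.8], [369.9, 323.9])]
amber_block [(0.65, [382.0, 314.4, 17.3, 13.3], [389.6, 320.1]), (0.2, [320.3, 310.4, 26.7, 27.0], [328.6, 322.5]), (0.17, [362.2, 202.5, 46.3, 52.5], [384.4, 225.3])]
blue_block [(0.67, [314.2, 255.0, 23.4, 22.6], [326.4, 265.7]), (0.43, [347.9, 286.3, 17.6, 12.5], [355.4, 293.6])]
grey_block []
tray [(0.88, [250.9, 198.8, 68.3, 57.9], [284.1, 225.0])]
left_grip [(0.89, [319.0, 307.8, 27.3, 28.4], [328.9, 322.4]), (0.65, [216.6, 327.4, 24.3, 18.9], [226.8, 335.2])]
```

View images.

View pics/top0.png

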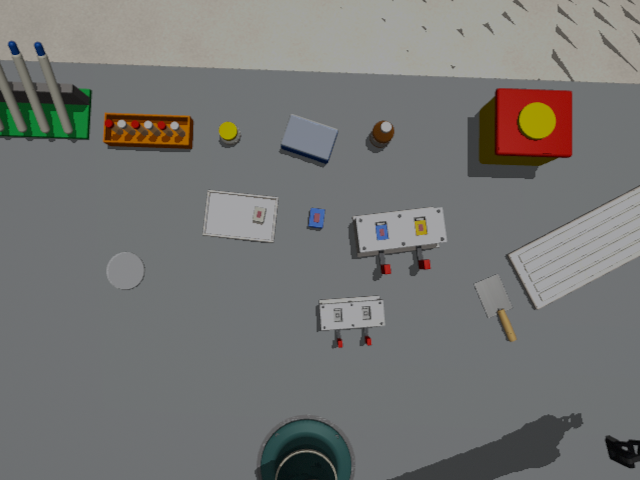

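View pics/side0.png

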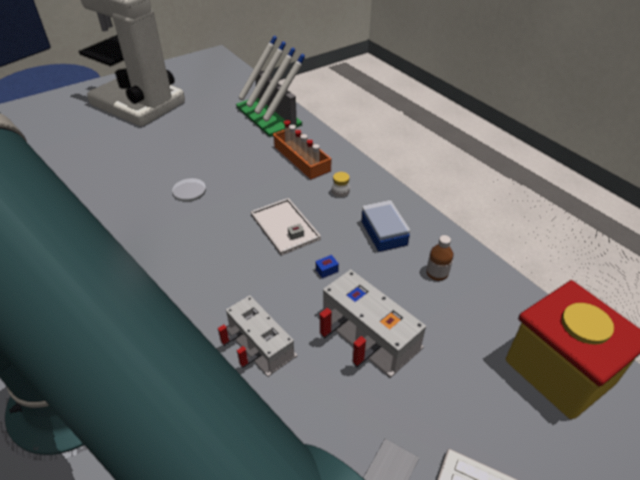

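```bash
cat > h.py <<'E'
from rig import arm
import numpy as np,cv2
from scipy.spatial.transform import Rotation as Ro
def cam(c):
    p=arm.camera_params(c);r=np.array(p['rotation'])
    R=r if r.shape==(3,3) else Ro.from_euler('xyz',r).as_matrix()
    return np.array(p['intrinsics']),np.array(p['eye']),R@np.diag([1,-1,-1])
def ray(cm,uv):
    K,e,R=cm;d=R@np.linalg.solve(K,[*uv,1]);return e,d/np.linalg.norm(d)
def atz(cm,uv,z):
    e,d=ray(cm,uv);return e+d*(z-e[2])/d[2]
def proj(cm,P):
    K,e,R=cm;q=(np.atleast_2d(P)-e)@R@K.T;return q[:,:2]/q[:,2:]
def tri(obs):
    A=np.zeros((3,3));b=np.zeros(3)
    for cm,uv in obs:
        e,d=ray(cm,uv);M=np.eye(3)-np.outer(d,d);A+=M;b+=M@e
    return np.linalg.solve(A,b)
E
python3 - <<'E'
from h import *
t,s=cam("top"),cam("side")
for n,a,b in(("amber",(421,227),(391,320)),("blue",(381.5,232),(357,293)),("Rgrip top",(425,264),(360,343)),("Lgrip top",(385,269),(326,312)),("grey",(259,214),(296,230))):
    P=tri([(t,a),(s,b)]);print(n,P.round(4),(proj(t,P)-a).round(1),(proj(s,P)-b).round(1))
im=cv2.imread('pics/top0.png')
for d in arm.trace("tray","top")[:1]:
    r=cv2.minAreaRect(np.argwhere(d['mask'])[:,::-1].astype(np.float32));print(r)
    c=cv2.boxPoints(r);print(np.array([atz(t,p,.014) for p in c]).round(4))
c=im[190:290,340:460];cv2.imwrite('pics/crop1.png',cv2.resize(c,None,fx=5,fy=5,interpolation=cv2.INTER_CUBIC))
E
```

```text
amber [ 0.5651 -0.2459  0.086 ] [[-0.  0.]] [[ 0. -0.]]
blue [ 0.5514 -0.1561  0.087 ] [[ 0.2 -0.2]] [[-0.3  0. ]]
Rgrip top [ 0.4817 -0.256   0.0899] [[ 0.1 -0.2]] [[-0.3  0. ]]
Lgrip top [ 0.4685 -0.1651  0.0949] [[ 0.3 -0.5]] [[-0.7  0.1]]
grey [0.5888 0.1293 0.0218] [[-0.1  0.2]] [[ 0.3 -0. ]]
((239.847412109375, 216.09080505371094), (72.72662353515625, 46.803558349609375), 6.115502834320068)
[[0.5344 0.2654 0.014 ]
 [0.6465 0.2583 0.014 ]
 [0.6333 0.0844 0.014 ]
 [0.521  0.0926 0.014 ]]
```

View pics/crop1.png

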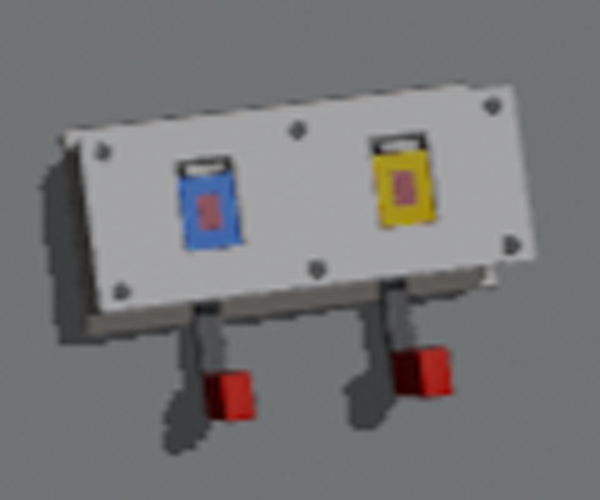

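```bash
cat >> h.py <<'E'
def plan(P,yaw,s=None):
    "shift/turn units from the present pose to TCP P, tool down with yaw"
    s=s or arm.state();R0=Ro.from_euler('xyz',s['orientation']);R1=Ro.from_euler('xyz',[np.pi,0,yaw])
    return (R0.inv().apply(np.array(P)-s['ee_pos'])/.4).round(4),((R0.inv()*R1).as_rotvec()/1.5).round(4)
E
python3 - <<'E'
from h import *
s=arm.state();R0=Ro.from_euler('xyz',s['orientation']).as_matrix();K,e,R=cam("wrist")
print(R0.T@(e-s['ee_pos']),(R0.T@R).round(3).tolist(),K.round(1).tolist(),s['qpos'])
print(plan([.47,-.235,.27],.148))
E
```

```text
[ 0.06800348 -0.00028402 -0.14230423] [[0.001, -0.965, -0.263], [1.0, 0.001, 0.0], [-0.0, -0.263, 0.965]] [[372.4, 0.0, 314.7], [0.0, 372.4, 235.0], [0.0, 0.0, 1.0]] [ 1.28500804  0.46745962 -0.01161835  1.6027326   0.00596806  1.07139612
 -0.05627681]
(array([ 0.9993, -0.7723, -0.0968]), array([ 0.    , -0.    ,  0.0632]))
```

drive_tool([
  {"jaw": 0,"offset": [0.08,-0.06,-0.097],"rotation": [0,0,0.01]},
  {"jaw": 0,"offset": [0.999,-0.772,-0.097],"rotation": [0,0,0.063]},
  {"jaw": 0,"offset": [0.999,-0.772,-0.097],"rotation": [0,0,0.063]},
  {"jaw": 0,"offset": [0.999,-0.772,-0.097],"rotation": [0,0,0.063]},
  {"jaw": 0,"offset": [0.999,-0.772,-0.097],"rotation": [0,0,0.063]},
  {"jaw": 0,"offset": [0.999,-0.772,-0.097],"rotation": [0,0,0.063]},
  {"jaw": 0,"offset": [0.999,-0.772,-0.097],"rotation": [0,0,0.063]},
  {"jaw": 0,"offset": [0.999,-0.772,-0.097],"rotation": [0,0,0.063]},
  {"jaw": 0,"offset": [0.999,-0.772,-0.097],"rotation": [0,0,0.063]},
  {"jaw": 0,"offset": [0.999,-0.772,-0.097],"rotation": [0,0,0.063]},
  {"jaw": 0,"offset": [0.999,-0.772,-0.097],"rotation": [0,0,0.063]},
  {"jaw": 0,"offset": [0.999,-0.772,-0.097],"rotation": [0,0,0.063]},
  {"jaw": 0,"offset": [0.999,-0.772,-0.097],"rotation": [0,0,0.063]},
  {"jaw": 0,"offset": [0.999,-0.772,-0.097],"rotation": [0,0,0.063]},
  {"jaw": 0,"offset": [0.999,-0.772,-0.097],"rotation": [0,0,0.063]},
  {"jaw": 0,"offset": [0.999,-0.772,-0.097],"rotation": [0,0,0.063]},
])

```text
clock: 2.35
ee_pos: [0.4693, -0.2363, 0.2701]
orientation: [3.141, 0.0, 0.146]
force: [0.2, -0.1, 0.2]
grip_width: 0.0854
grip_force: 0.0
```

```bash
python3 - <<'E'
from h import *
w=cam("wrist");im=arm.grab_frame("wrist");cv2.imwrite("pics/w1.png",im)
hsv=cv2.cvtColor(im,cv2.COLOR_BGR2HSV)
for n in("amber_block","blue_block","right_grip","stand"):
    for d in arm.trace(n,"wrist"):
        r=cv2.minAreaRect(np.argwhere(d['mask'])[:,::-1].astype(np.float32))
        print(n,round(d['score'],2),np.round(d['extent']),np.round(r[0],1),np.round(r[1],1),round(r[2],1),atz(w,r[0],.084).round(4))
print(arm.state()['ee_pos'])
E
```

```text
amber_block 0.71 [324.  80.  32.  43.] [341. 102.] [42. 32.] 90.0 [ 0.5647 -0.244   0.084 ]
blue_block 0.77 [70. 17. 56. 65.] [97.8 47. ] [60.1 49.8] 14.6 [ 0.5773 -0.0438  0.084 ]
blue_block 0.71 [216.  82.  37.  39.] [233.6 101.4] [43.2 31.4] 86.2 [ 0.5521 -0.1554  0.084 ]
right_grip 0.8 [199. 286.   9.  64.] [204.6 316.3] [67.  10.4] 87.3 [ 0.3513 -0.1453  0.084 ]
right_grip 0.66 [329. 150.  19.  68.] [339.5 184. ] [66. 19.] 90.0 [ 0.4972 -0.2539  0.084 ]
stand 0.94 [163.  51. 250. 168.] [286.  133.5] [169. 248.] 90.0 [ 0.5329 -0.2019  0.084 ]
stand 0.64 [ 86. 237. 159. 120.] [165.2 297.3] [159.2 114.4] 2.5 [ 0.3658 -0.1066  0.084 ]
[ 0.46978966 -0.23534991  0.27009153]
```

View pics/w1.png

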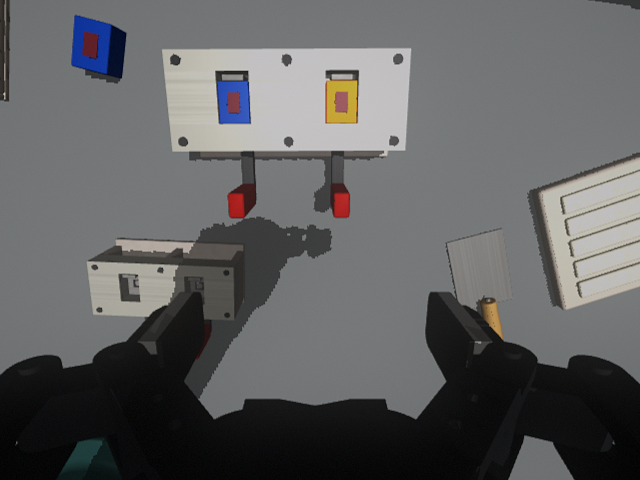

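```bash
python3 - <<'E'
from h import *
w=cam("wrist");im=cv2.imread("pics/w1.png")
hsv=cv2.cvtColor(im,cv2.COLOR_BGR2HSV)
m=((hsv[...,0]<8)|(hsv[...,0]>172))&(hsv[...,1]>180)&(hsv[...,2]>200);m[:, :320]=0;m[:180]=0;m[240:]=0
ys,xs=np.nonzero(m);print(len(xs),xs.min(),xs.max(),ys.min(),ys.max());c=[(xs.min()+xs.max()+1)/2,(ys.min()+ys.max()+1)/2]
P=atz(w,c,.100);print(c,P,plan([.4807,-.2572,.068],.147),plan([*P[:2],.068],.147))
E
```

```text
Traceback (most recent call last):
ValueError: zero-size array to reduction operation minimum which has no identity
```

```bash
python3 - <<'E'
from h import *
w=cam("wrist");im=cv2.imread("pics/w1.png")
b=im[180:225,320:360].astype(int);r=b[...,2]
print(r[:, 22].tolist(), r[22].tolist(), b[24,22])
for c in ((341.5,204.5),):
  P=atz(w,c,.100);print(c,P,plan([.4807,-.2572,.068],.147),plan([*P[:2],.068],.147))
E
```

```text
[69, 68, 67, 63, 60, 62, 64, 64, 64, 61, 63, 60, 70, 123, 169, 181, 181, 179, 179, 178, 178, 178, 178, 177, 177, 175, 174, 175, 174, 172, 172, 172, 170, 168, 168, 167, 156, 119, 102, 118, 117, 119, 117, 117, 118] [62, 64, 64, 63, 62, 64, 63, 63, 64, 64, 57, 49, 49, 59, 122, 165, 175, 174, 175, 175, 175, 176, 178, 178, 178, 180, 179, 181, 158, 103, 113, 118, 118, 119, 117, 119, 119, 118, 119, 119] [ 37  39 177]
(341.5, 204.5) [ 0.48278247 -0.2561466   0.1       ] (array([0.0189, 0.058 , 0.5052]), array([0.0001, 0.    , 0.0006])) (array([0.0245, 0.0562, 0.5052]), array([0.0001, 0.    , 0.0006]))
```

drive_tool([
  {"jaw": 0.4,"offset": [0.022,0.057,0.05],"rotation": [0,0,0]},
  {"jaw": 0.4,"offset": [0.022,0.057,0.13],"rotation": [0,0,0]},
  {"jaw": 0.4,"offset": [0.022,0.057,0.23],"rotation": [0,0,0]},
  {"jaw": 0.4,"offset": [0.022,0.057,0.31],"rotation": [0,0,0]},
  {"jaw": 0.4,"offset": [0.022,0.057,0.38],"rotation": [0,0,0]},
  {"jaw": 0.4,"offset": [0.022,0.057,0.43],"rotation": [0,0,0]},
  {"jaw": 0.4,"offset": [0.022,0.057,0.47],"rotation": [0,0,0]},
  {"jaw": 0.4,"offset": [0.022,0.057,0.505],"rotation": [0,0,0]},
  {"jaw": 0.4,"offset": [0.022,0.057,0.505],"rotation": [0,0,0]},
  {"jaw": 0.4,"offset": [0.022,0.057,0.505],"rotation": [0,0,0]},
], squeeze=50)

```text
clock: 3.6
ee_pos: [0.4822, -0.2564, 0.0683]
orientation: [3.142, -0.0, 0.148]
force: [0.2, -0.3, -0.5]
grip_width: 0.0511
grip_force: 0.0
```

drive_tool([
  {"jaw": 0.7,"offset": [0,0,0],"rotation": [0,0,0]},
  {"jaw": 0.9,"offset": [0,0,0],"rotation": [0,0,0]},
  {"jaw": 1,"offset": [0,0,0],"rotation": [0,0,0]},
  {"jaw": 1,"offset": [0,0,0],"rotation": [0,0,0]},
  {"jaw": 1,"offset": [0,0,0],"rotation": [0,0,0]},
  {"jaw": 1,"offset": [0,0,0],"rotation": [0,0,0]},
  {"jaw": 1,"offset": [0,0,0],"rotation": [0,0,0]},
])

```text
clock: 4.3
ee_pos: [0.4825, -0.2572, 0.069]
orientation: [3.14, -0.001, 0.148]
force: [-1.3, -2.2, 6.2]
grip_width: 0.0133
grip_force: 50.6
```

drive_tool([
  {"jaw": 1,"offset": [0,0,-0.006],"rotation": [0,0,0]},
  {"jaw": 1,"offset": [0,0,-0.012],"rotation": [0,0,0]},
  {"jaw": 1,"offset": [0,0,-0.018],"rotation": [0,0,0]},
  {"jaw": 1,"offset": [0,0,-0.024],"rotation": [0,0,0]},
  {"jaw": 1,"offset": [0,0,-0.03],"rotation": [0,0,0]},
  {"jaw": 1,"offset": [0,0,-0.036],"rotation": [0,0,0]},
  {"jaw": 1,"offset": [0,0,-0.042],"rotation": [0,0,0]},
  {"jaw": 1,"offset": [0,0,-0.047],"rotation": [0,0,0]},
  {"jaw": 1,"offset": [0,0,-0.047],"rotation": [0,0,0]},
])

```text
clock: 5.2
ee_pos: [0.4825, -0.2572, 0.0866]
orientation: [3.14, -0.001, 0.148]
force: [3.6, -3.4, -4.2]
grip_width: 0.0133
grip_force: 49.2
```

drive_tool([
  {"jaw": 1,"offset": [0,0,-0.003],"rotation": [0,0,0]},
  {"jaw": 1,"offset": [0,0,-0.005],"rotation": [0,0,0]},
  {"jaw": 1,"offset": [0,0,-0.005],"rotation": [0,0,0]},
])

```text
clock: 5.5
ee_pos: [0.4825, -0.2571, 0.0873]
orientation: [3.141, -0.001, 0.148]
force: [7.3, -5.9, -16.9]
grip_width: 0.0134
grip_force: 49.5
```

```bash
python3 - <<'E'
from h import *
im=arm.grab_frame("side");c=im[250:390,290:450];cv2.imwrite('pics/s1.png',cv2.resize(c,None,fx=4,fy=4,interpolation=cv2.INTER_CUBIC))
E
```

```text
(no output)
```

View pics/s1.png

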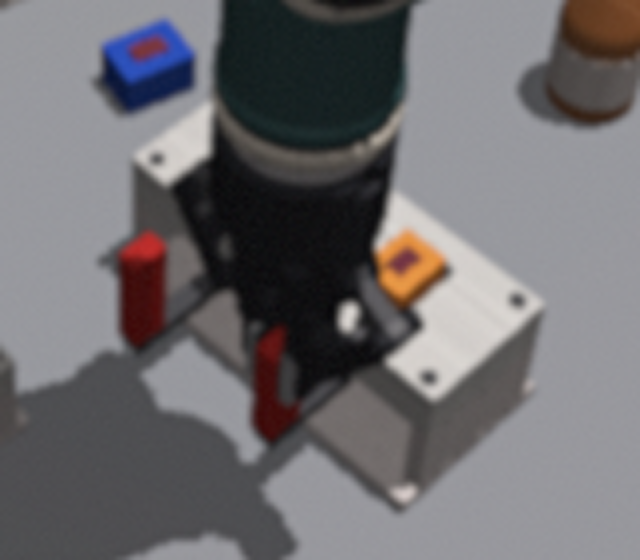

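drive_tool([
  {"jaw": 0.9,"offset": [0,0,0.005],"rotation": [0,0,0]},
  {"jaw": 0.4,"offset": [0,0,0.005],"rotation": [0,0,0]},
  {"jaw": 0.4,"offset": [0,0,0.005],"rotation": [0,0,0]},
  {"jaw": 0.4,"offset": [0,0,0.005],"rotation": [0,0,0]},
  {"jaw": 0.4,"offset": [0,0,0.005],"rotation": [0,0,0]},
  {"jaw": 0.4,"offset": [0,0,-0.06],"rotation": [0,0,0]},
  {"jaw": 0.4,"offset": [0,0,-0.14],"rotation": [0,0,0]},
  {"jaw": 0.4,"offset": [0,0,-0.2],"rotation": [0,0,0]},
  {"jaw": 0.4,"offset": [0.1,0,-0.22],"rotation": [0,0,0]},
  {"jaw": 0.4,"offset": [0.18,0,-0.22],"rotation": [0,0,0]},
  {"jaw": 0.4,"offset": [0.208,0,-0.22],"rotation": [0,0,0]},
  {"jaw": 0.4,"offset": [0.208,0,-0.22],"rotation": [0,0,0]},
  {"jaw": 0.4,"offset": [0.208,0,-0.22],"rotation": [0,0,0]},
])

```text
clock: 6.85
ee_pos: [0.5628, -0.2443, 0.1761]
orientation: [-3.141, 0.002, 0.148]
force: [0.0, 0.4, -0.1]
grip_width: 0.051
grip_force: 0.0
```

```bash
python3 - <<'E'
from h import *
s=arm.state();w=cam("wrist");im=arm.grab_frame("wrist");cv2.imwrite("pics/w2.png",im)
print(s['ee_pos'],s['orientation'],s['grip_width'])
hsv=cv2.cvtColor(im,cv2.COLOR_BGR2HSV)
for d in arm.trace("amber_block","wrist"):
    r=cv2.minAreaRect(np.argwhere(d['mask'])[:,::-1].astype(np.float32));P=atz(w,r[0],.101)
    print(round(d['score'],2),np.round(d['extent']),np.round(r[0],1),np.round(r[1],1),r[2],P.round(4),plan([*P[:2],.087],.147))
E
```

```text
[ 0.56279719 -0.24426042  0.17613654] [-3.14099858e+00  2.34507780e-03  1.47957410e-01] 0.05103588406460927
0.67 [295. 209.  45.  61.] [316. 241.] [58. 42.] 90.0 [ 0.5676 -0.244   0.101 ] (array([ 1.300e-02, -1.000e-04,  2.236e-01]), array([-0.0001,  0.0012,  0.    ]))
0.17 [ 86. 154. 318. 242.] [244.  273.5] [243. 318.] 90.0 [ 0.5401 -0.2027  0.101 ] (array([-0.0399, -0.1121,  0.2237]), array([-0.0001,  0.0012,  0.    ]))
```

View pics/w2.png

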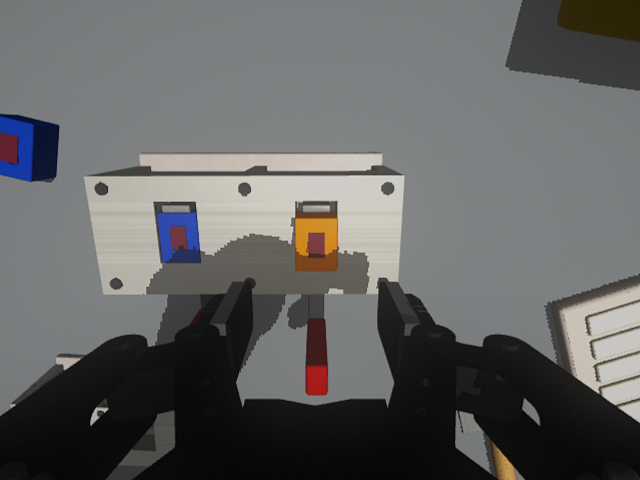

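drive_tool([
  {"jaw": 0.4,"offset": [0.01,0,0.07],"rotation": [0,0,0]},
  {"jaw": 0.4,"offset": [0.01,0,0.14],"rotation": [0,0,0]},
  {"jaw": 0.4,"offset": [0.01,0,0.19],"rotation": [0,0,0]},
  {"jaw": 0.4,"offset": [0.01,0,0.21],"rotation": [0,0,0]},
  {"jaw": 0.4,"offset": [0.01,0,0.22],"rotation": [0,0,0]},
  {"jaw": 0.4,"offset": [0.01,0,0.2265],"rotation": [0,0,0]},
  {"jaw": 0.4,"offset": [0.01,0,0.2265],"rotation": [0,0,0]},
  {"jaw": 0.55,"offset": [0.01,0,0.2265],"rotation": [0,0,0]},
  {"jaw": 0.6,"offset": [0.01,0,0.2265],"rotation": [0,0,0]},
  {"jaw": 0.6,"offset": [0.01,0,0.2265],"rotation": [0,0,0]},
], squeeze=30)

```text
clock: 7.95
ee_pos: [0.5685, -0.2436, 0.0867]
orientation: [3.141, -0.001, 0.148]
force: [-1.0, 0.5, -0.7]
grip_width: 0.0341
grip_force: 0.0
```

drive_tool([
  {"jaw": 0.7,"offset": [0,0,0],"rotation": [0,0,0]},
  {"jaw": 0.75,"offset": [0,0,0],"rotation": [0,0,0]},
  {"jaw": 0.85,"offset": [0,0,0],"rotation": [0,0,0]},
  {"jaw": 0.9,"offset": [0,0,0],"rotation": [0,0,0]},
  {"jaw": 0.9,"offset": [0,0,0],"rotation": [0,0,0]},
  {"jaw": 0.9,"offset": [0,0,0],"rotation": [0,0,0]},
])

```text
clock: 8.55
ee_pos: [0.5685, -0.2437, 0.0865]
orientation: [3.141, -0.001, 0.148]
force: [-0.3, -0.9, 2.8]
grip_width: 0.0256
grip_force: 31.9
```

drive_tool([
  {"jaw": 0.9,"offset": [0,0,-0.01],"rotation": [0,0,0]},
  {"jaw": 0.9,"offset": [0,0,-0.02],"rotation": [0,0,0]},
  {"jaw": 0.9,"offset": [0,0,-0.03],"rotation": [0,0,0]},
  {"jaw": 0.9,"offset": [0,0,-0.05],"rotation": [0,0,0]},
  {"jaw": 0.9,"offset": [0,0,-0.09],"rotation": [0,0,0]},
  {"jaw": 0.9,"offset": [0,0,-0.15],"rotation": [0,0,0]},
  {"jaw": 0.9,"offset": [0,0,-0.22],"rotation": [0,0,0]},
  {"jaw": 0.9,"offset": [0,0,-0.25],"rotation": [0,0,0]},
  {"jaw": 0.9,"offset": [0,0,-0.25],"rotation": [0,0,0]},
], squeeze=40)

```text
clock: 9.45
ee_pos: [0.5695, -0.244, 0.1892]
orientation: [3.139, -0.004, 0.148]
force: [0.2, -0.3, -1.3]
grip_width: 0.025
grip_force: 41.9
```

```bash
python3 - <<'E'
from h import *
s=arm.state();print(s['ee_pos'],s['grip_width'],s['grip_force'])
im=arm.grab_frame("side");c=im[180:380,230:450];cv2.imwrite('pics/s2.png',cv2.resize(c,None,fx=3,fy=3,interpolation=cv2.INTER_CUBIC))
w=cam("wrist");im=arm.grab_frame("wrist")
for d in arm.trace("amber_block","wrist"):print(round(d['score'],2),np.round(d['extent']))
y=-.077;C=np.array([.584,.175]);P=C+.042*np.array([-np.sin(y),np.cos(y)]);print(P,plan([*P,.187],y),plan([*P,.0150],y))
E
```

```text
[ 0.56947428 -0.24396932  0.18919591] 0.024954033045652333 41.85492753982544
0.71 [283. 265.  65. 100.]
0.16 [306. 222.  22. 168.]
[0.58723081 0.21687555] (array([ 0.219 , -1.1305, -0.0038]), array([-0.0005,  0.0013,  0.1501])) (array([ 0.2198, -1.1301,  0.4262]), array([-0.0005,  0.0013,  0.1501]))
```

View pics/s2.png

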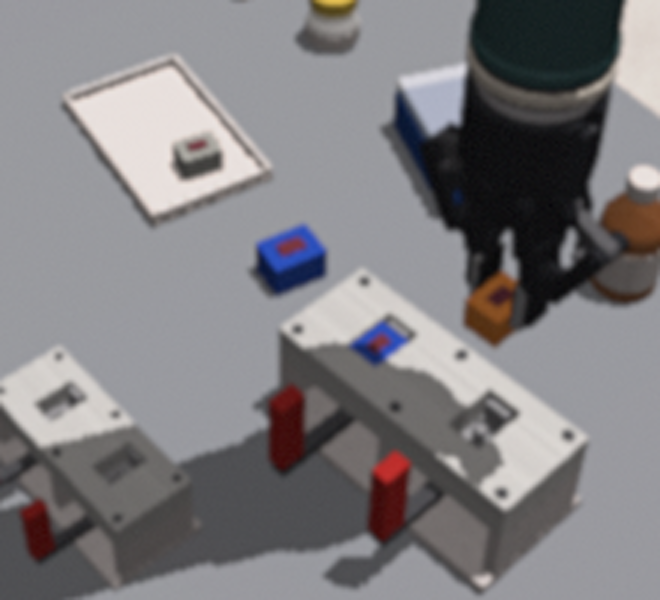

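drive_tool([
  {"jaw": 0.9,"offset": [0.01,-0.04,0],"rotation": [0,0,0]},
  {"jaw": 0.9,"offset": [0.03,-0.12,0],"rotation": [0,0,0.02]},
  {"jaw": 0.9,"offset": [0.05,-0.22,0],"rotation": [0,0,0.04]},
  {"jaw": 0.9,"offset": [0.07,-0.32,0],"rotation": [0,0,0.06]},
  {"jaw": 0.9,"offset": [0.09,-0.42,0],"rotation": [0,0,0.08]},
  {"jaw": 0.9,"offset": [0.11,-0.52,0],"rotation": [0,0,0.1]},
  {"jaw": 0.9,"offset": [0.13,-0.62,0],"rotation": [0,0,0.12]},
  {"jaw": 0.9,"offset": [0.15,-0.72,0],"rotation": [0,0,0.14]},
  {"jaw": 0.9,"offset": [0.17,-0.82,0],"rotation": [0,0,0.15]},
  {"jaw": 0.9,"offset": [0.185,-0.9,0],"rotation": [0,0,0.15]},
  {"jaw": 0.9,"offset": [0.195,-0.96,0],"rotation": [0,0,0.15]},
  {"jaw": 0.9,"offset": [0.2,-0.98,0],"rotation": [0,0,0.15]},
  {"jaw": 0.9,"offset": [0.2,-0.98,0],"rotation": [0,0,0.15]},
])

```text
clock: 10.9
ee_pos: [0.5885, 0.1578, 0.1854]
orientation: [-3.142, 0.002, -0.074]
force: [-0.6, 0.7, -0.3]
grip_width: 0.0252
grip_force: 41.9
```

```bash
python3 - <<'E'
from h import *
s=arm.state();print(s['ee_pos'],s['orientation'],s['grip_width'])
w=cam("wrist");im=arm.grab_frame("wrist");cv2.imwrite("pics/w3.png",im)
for n in("tray","grey_block","amber_block"):
  for d in arm.trace(n,"wrist"):
    r=cv2.minAreaRect(np.argwhere(d['mask'])[:,::-1].astype(np.float32));print(n,round(d['score'],2),np.round(d['extent']),np.array([atz(w,p,.014)[:2] for p in cv2.boxPoints(r)]).round(3).tolist())
E
```

```text
[0.58845119 0.15778809 0.18538062] [-3.14154980e+00  1.72456446e-03 -7.37207625e-02] 0.02523982322397024
tray 0.54 [  1. 330.  88.  80.] [[0.474, 0.49], [0.512, 0.405], [0.444, 0.388], [0.401, 0.478]]
grey_block 0.76 [329. 191.  42.  47.] [[0.571, 0.147], [0.61, 0.141], [0.605, 0.112], [0.565, 0.118]]
amber_block 0.8 [282. 264.  67.  99.] [[0.444, 0.202], [0.546, 0.192], [0.542, 0.132], [0.44, 0.137]]
amber_block 0.68 [332. 193.  36.  46.] [[0.571, 0.147], [0.609, 0.141], [0.604, 0.113], [0.566, 0.118]]
```

View pics/w3.png

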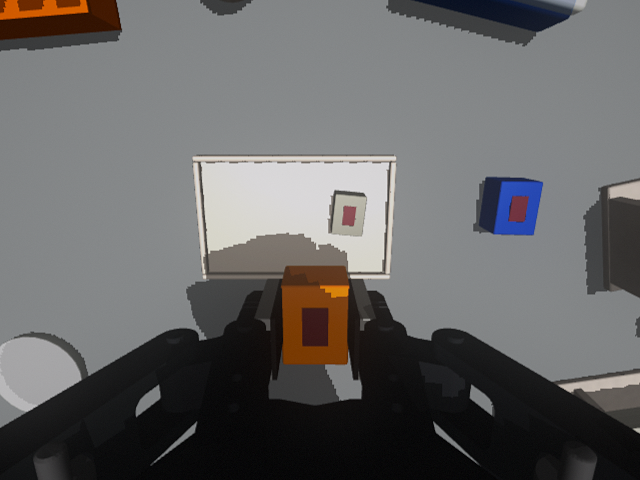

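```bash
python3 - <<'E'
from h import *
w=cam("wrist");s=arm.state()
T=np.array([atz(w,p,.014) for p in((192,156),(396,156),(390,278),(205,278))]);print(T.round(4).tolist(),T.mean(0))
R=Ro.from_euler('xyz',s['orientation'])
for bx in(-.004,-.002,0):
  V=np.array([[bx+a*.017,b*.013,.0085-h] for h in(0,.023) for a in(1,-1) for b in(-1,1)]);print(bx,proj(w,s['ee_pos']+R.apply(V)).round(0).tolist())
y=-.077;C=T.mean(0)[:2];P=C+.042*np.array([-np.sin(y),np.cos(y)]);print(P,plan([*P,.187],y),plan([*P,.0150],y))
E
```

```text
[[0.6473, 0.2515, 0.014], [0.6341, 0.0834, 0.014], [0.5264, 0.0911, 0.014], [0.5396, 0.2576, 0.014]] [0.58683736 0.17086935 0.014     ]
-0.004 [[286.0, 266.0], [347.0, 266.0], [287.0, 337.0], [345.0, 337.0], [281.0, 287.0], [352.0, 287.0], [283.0, 367.0], [349.0, 367.0]]
-0.002 [[286.0, 262.0], [347.0, 262.0], [287.0, 333.0], [345.0, 333.0], [281.0, 282.0], [352.0, 282.0], [283.0, 363.0], [349.0, 363.0]]
0 [[286.0, 257.0], [347.0, 257.0], [287.0, 329.0], [345.0, 329.0], [281.0, 277.0], [352.0, 277.0], [283.0, 358.0], [350.0, 359.0]]
[0.59006816 0.21274491] (array([-0.0105, -0.1469, -0.0028]), array([ 0.0008,  0.0003, -0.0017])) (array([-0.0104, -0.1474,  0.4272]), array([ 0.0008,  0.0003, -0.0017]))
```

```bash
python3 - <<'E'
from h import *
im=cv2.imread('pics/w3.png');
for c in (288,296,340):print(c,[(r,*im[r,c].tolist()) for r in list(range(260,286))+list(range(359,369))])
for r in(270,282,300,330,358):print(r,[c for c in range(270,360) if im[r,c,2]>im[r,c,0]+40][::200], [c for c in range(270,360) if im[r,c,2]>im[r,c,0]+40][0],[c for c in range(270,360) if im[r,c,2]>im[r,c,0]+40][-1])
cv2.imwrite('pics/w3c.png',cv2.resize(im[250:380,260:370],None,fx=5,fy=4,interpolation=cv2.INTER_CUBIC)[:600])
E
```

```text
288 [(260, 104, 113, 121), (261, 104, 112, 121), (262, 104, 113, 121), (263, 104, 112, 119), (264, 108, 115, 122), (265, 82, 95, 112), (266, 34, 57, 88), (267, 32, 48, 73), (268, 32, 47, 74), (269, 31, 49, 75), (270, 32, 48, 74), (271, 32, 49, 76), (272, 29, 46, 74), (273, 28, 45, 72), (274, 29, 45, 73), (275, 29, 46, 75), (276, 30, 45, 75), (277, 29, 46, 75), (278, 28, 46, 74), (279, 26, 46, 73), (280, 26, 45, 73), (281, 26, 45, 74), (282, 26, 44, 74), (283, 25, 43, 73), (284, 23, 43, 73), (285, 22, 51, 92), (359, 1, 56, 120), (360, 2, 57, 119), (361, 1, 57, 120), (362, 2, 58, 121), (363, 0, 53, 116), (364, 39, 55, 87), (365, 63, 59, 58), (366, 62, 61, 62), (367, 62, 62, 63), (368, 60, 62, 62)]
296 [(260, 104, 111, 120), (261, 105, 112, 122), (262, 103, 112, 120), (263, 106, 113, 121), (264, 105, 113, 120), (265, 82, 96, 111), (266, 35, 61, 96), (267, 33, 57, 93), (268, 31, 55, 93), (269, 30, 55, 93), (270, 30, 55, 93), (271, 30, 55, 94), (272, 30, 53, 94), (273, 29, 54, 94), (274, 28, 50, 85), (275, 28, 45, 73), (276, 29, 46, 75), (277, 26, 44, 74), (278, 28, 46, 75), (279, 27, 46,
[... 418 characters left out ...]
 121), (265, 82, 96, 112), (266, 37, 62, 98), (267, 34, 57, 94), (268, 35, 58, 94), (269, 33, 57, 95), (270, 34, 58, 96), (271, 32, 57, 95), (272, 33, 57, 95), (273, 35, 59, 96), (274, 32, 57, 96), (275, 33, 56, 96), (276, 30, 56, 95), (277, 30, 55, 94), (278, 30, 55, 95), (279, 30, 55, 95), (280, 29, 57, 97), (281, 28, 55, 96), (282, 28, 56, 96), (283, 28, 54, 94), (284, 27, 55, 96), (285, 23, 79, 153), (359, 5, 59, 120), (360, 5, 58, 120), (361, 3, 57, 120), (362, 8, 59, 122), (363, 2, 53, 116), (364, 60, 81, 113), (365, 116, 121, 123), (366, 133, 132, 129), (367, 131, 131, 129), (368, 129, 129, 128)]
270 [285] 285 345
282 [282] 282 348
300 [282] 282 347
330 [283] 283 347
358 [283] 283 347
```

View pics/w3c.png

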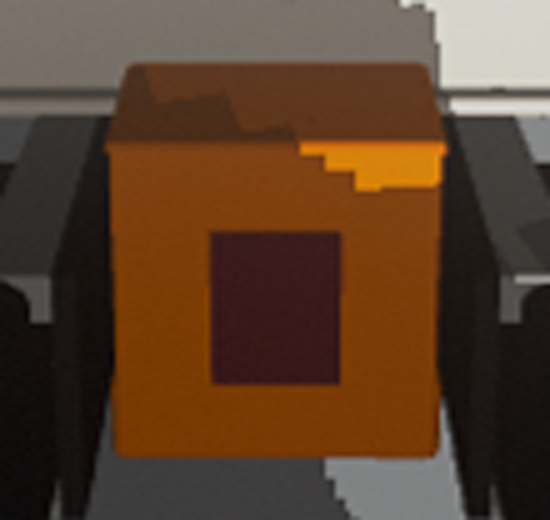

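drive_tool([
  {"jaw": 0.9,"offset": [-0.003,-0.08,0.03],"rotation": [0,0,0]},
  {"jaw": 0.9,"offset": [-0.003,-0.147,0.08],"rotation": [0,0,0]},
  {"jaw": 0.9,"offset": [-0.003,-0.147,0.16],"rotation": [0,0,0]},
  {"jaw": 0.9,"offset": [-0.003,-0.147,0.24],"rotation": [0,0,0]},
  {"jaw": 0.9,"offset": [-0.003,-0.147,0.31],"rotation": [0,0,0]},
  {"jaw": 0.9,"offset": [-0.003,-0.147,0.36],"rotation": [0,0,0]},
  {"jaw": 0.9,"offset": [-0.003,-0.147,0.39],"rotation": [0,0,0]},
  {"jaw": 0.9,"offset": [-0.003,-0.147,0.405],"rotation": [0,0,0]},
  {"jaw": 0.9,"offset": [-0.003,-0.147,0.41],"rotation": [0,0,0]},
  {"jaw": 0.9,"offset": [-0.003,-0.147,0.41],"rotation": [0,0,0]},
  {"jaw": 0.9,"offset": [-0.003,-0.147,0.41],"rotation": [0,0,0]},
])

```text
clock: 12.2
ee_pos: [0.5935, 0.2149, 0.0234]
orientation: [-3.141, -0.002, -0.077]
force: [0.3, 0.9, -0.1]
grip_width: 0.0249
grip_force: 41.9
```

drive_tool([
  {"jaw": 0.9,"offset": [0,0,0.005],"rotation": [0,0,0]},
  {"jaw": 0.9,"offset": [0,0,0.01],"rotation": [0,0,0]},
  {"jaw": 0.9,"offset": [0,0,0.015],"rotation": [0,0,0]},
  {"jaw": 0.9,"offset": [0,0,0.018],"rotation": [0,0,0]},
  {"jaw": 0.9,"offset": [0,0,0.018],"rotation": [0,0,0]},
])

```text
clock: 12.7
ee_pos: [0.5925, 0.2146, 0.0148]
orientation: [3.141, 0.0, -0.077]
force: [0.1, -0.2, -0.2]
grip_width: 0.0248
grip_force: 41.9
```

drive_tool([
  {"jaw": 0.9,"offset": [0,0,0.002],"rotation": [0,0,0]},
  {"jaw": 0.9,"offset": [0,0,0.003],"rotation": [0,0,0]},
  {"jaw": 0.9,"offset": [0,0,0.003],"rotation": [0,0,0]},
])

```text
clock: 13.0
ee_pos: [0.5928, 0.2147, 0.014]
orientation: [3.142, -0.0, -0.077]
force: [-1.2, -1.1, 1.4]
grip_width: 0.025
grip_force: 42.0
```

drive_tool([
  {"jaw": 0.9,"offset": [0,0,0.0015],"rotation": [0,0,0]},
  {"jaw": 0.9,"offset": [0,0,0.0015],"rotation": [0,0,0]},
])

```text
clock: 13.2
ee_pos: [0.5928, 0.2148, 0.014]
orientation: [3.141, -0.0, -0.077]
force: [-1.6, -0.5, 5.5]
grip_width: 0.0245
grip_force: 42.6
```

drive_tool([
  {"jaw": 0.8,"offset": [0,0,0],"rotation": [0,0,0]},
  {"jaw": 0.7,"offset": [0,0,0],"rotation": [0,0,0]},
  {"jaw": 0.6,"offset": [0,0,0],"rotation": [0,0,0]},
  {"jaw": 0.55,"offset": [0,0,0],"rotation": [0,0,0]},
  {"jaw": 0.55,"offset": [0,0,0],"rotation": [0,0,0]},
  {"jaw": 0.55,"offset": [0,0,-0.01],"rotation": [0,0,0]},
  {"jaw": 0.55,"offset": [0,0,-0.04],"rotation": [0,0,0]},
  {"jaw": 0.55,"offset": [0,0,-0.1],"rotation": [0,0,0]},
  {"jaw": 0.55,"offset": [0,0,-0.2],"rotation": [0,0,0]},
  {"jaw": 0.55,"offset": [0,0,-0.3],"rotation": [0,0,0]},
  {"jaw": 0.55,"offset": [0,0,-0.4],"rotation": [0,0,0]},
  {"jaw": 0.55,"offset": [0,0,-0.4],"rotation": [0,0,0]},
], squeeze=20)

```text
clock: 14.4
ee_pos: [0.5964, 0.2166, 0.181]
orientation: [-3.136, -0.011, -0.077]
force: [0.3, 0.2, 0.5]
grip_width: 0.0384
grip_force: 0.0
```

```bash
python3 - <<'E'
from h import *
s=arm.state();print(s['ee_pos'],s['grip_width'])
w=cam("wrist");im=arm.grab_frame("wrist");cv2.imwrite("pics/w4.png",im)
for n in("amber_block","grey_block"):
  for d in arm.trace(n,"wrist"):
    r=cv2.minAreaRect(np.argwhere(d['mask'])[:,::-1].astype(np.float32));print(n,round(d['score'],2),np.round(d['extent']),atz(w,r[0],.028).round(3))
# rod pressing target: right handle centre
print(plan([.4825,-.2567,.19],.148))
E
```

```text
[0.59635313 0.21657434 0.1809719 ] 0.03838665620924212
amber_block 0.95 [305. 204.  32.  44.] [0.592 0.215 0.028]
grey_block 0.69 [399. 199.  44.  46.] [0.591 0.133 0.028]
grey_block 0.55 [478.   1. 158.  39.] [0.731 0.035 0.028]
(array([-0.1838,  1.1955, -0.0407]), array([ 1.000e-04, -2.000e-04, -1.499e-01]))
```

View pics/w4.png

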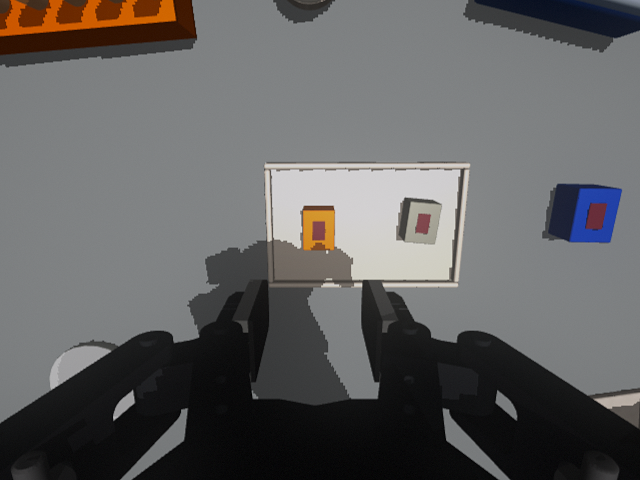

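drive_tool([
  {"jaw": 1,"offset": [-0.01,0.05,-0.04],"rotation": [0,0,0]},
  {"jaw": 1,"offset": [-0.03,0.15,-0.04],"rotation": [0,0,-0.02]},
  {"jaw": 1,"offset": [-0.05,0.26,-0.04],"rotation": [0,0,-0.04]},
  {"jaw": 1,"offset": [-0.07,0.37,-0.04],"rotation": [0,0,-0.06]},
  {"jaw": 1,"offset": [-0.09,0.48,-0.04],"rotation": [0,0,-0.08]},
  {"jaw": 1,"offset": [-0.11,0.59,-0.04],"rotation": [0,0,-0.1]},
  {"jaw": 1,"offset": [-0.13,0.7,-0.04],"rotation": [0,0,-0.12]},
  {"jaw": 1,"offset": [-0.15,0.81,-0.04],"rotation": [0,0,-0.14]},
  {"jaw": 1,"offset": [-0.17,0.9,-0.04],"rotation": [0,0,-0.15]},
  {"jaw": 1,"offset": [-0.184,0.97,-0.04],"rotation": [0,0,-0.15]},
  {"jaw": 1,"offset": [-0.184,1.0,-0.04],"rotation": [0,0,-0.15]},
  {"jaw": 1,"offset": [-0.184,1.0,-0.04],"rotation": [0,0,-0.15]},
])

```text
clock: 15.75
ee_pos: [0.4879, -0.1797, 0.1883]
orientation: [-3.141, 0.002, 0.145]
force: [-0.1, 0.7, 0.2]
grip_width: 0.0
grip_force: 0.0
```

```bash
python3 - <<'E'
from h import *
print(arm.state()['ee_pos']);print(plan([.4815,-.2567,.135],.148))
E
```

```text
[ 0.48794976 -0.17971866  0.18828227]
(array([-0.0436,  0.1882,  0.1331]), array([-0.0005,  0.0012, -0.0019]))
```

drive_tool([
  {"jaw": 1,"offset": [-0.022,0.09,0],"rotation": [0,0,0]},
  {"jaw": 1,"offset": [-0.044,0.188,0.05],"rotation": [0,0,0]},
  {"jaw": 1,"offset": [-0.044,0.188,0.11],"rotation": [0,0,0]},
  {"jaw": 1,"offset": [-0.044,0.188,0.15],"rotation": [0,0,0]},
  {"jaw": 1,"offset": [-0.044,0.188,0.165],"rotation": [0,0,0]},
  {"jaw": 1,"offset": [-0.044,0.188,0.175],"rotation": [0,0,0]},
  {"jaw": 1,"offset": [-0.044,0.188,0.185],"rotation": [0,0,0]},
  {"jaw": 1,"offset": [-0.044,0.188,0.195],"rotation": [0,0,0]},
  {"jaw": 1,"offset": [-0.044,0.188,0.205],"rotation": [0,0,0]},
  {"jaw": 1,"offset": [-0.044,0.188,0.212],"rotation": [0,0,0]},
  {"jaw": 1,"offset": [-0.044,0.188,0.218],"rotation": [0,0,0]},
  {"jaw": 1,"offset": [-0.044,0.188,0.222],"rotation": [0,0,0]},
  {"jaw": 1,"offset": [-0.044,0.188,0.222],"rotation": [0,0,0]},
])

```text
clock: 17.05
ee_pos: [0.4823, -0.2557, 0.1003]
orientation: [3.141, 0.0, 0.148]
force: [-0.2, -0.5, 0.9]
grip_width: 0.0
grip_force: 0.4
```

drive_tool([
  {"jaw": 1,"offset": [0,0,0.003],"rotation": [0,0,0]},
  {"jaw": 1,"offset": [0,0,0.005],"rotation": [0,0,0]},
  {"jaw": 1,"offset": [0,0,0.005],"rotation": [0,0,0]},
])

```text
clock: 17.35
ee_pos: [0.4823, -0.2558, 0.0999]
orientation: [3.141, 0.0, 0.148]
force: [-3.1, 1.5, 13.5]
grip_width: 0.0005
grip_force: 6.7
```

drive_tool([
  {"jaw": 1,"offset": [0,0,0.002],"rotation": [0,0,0]},
  {"jaw": 1,"offset": [0,0,-0.03],"rotation": [0,0,0]},
  {"jaw": 1,"offset": [0,0,-0.1],"rotation": [0,0,0]},
  {"jaw": 1,"offset": [0,0,-0.2],"rotation": [0,0,0]},
  {"jaw": 1,"offset": [0,0,-0.3],"rotation": [0,0,0]},
  {"jaw": 1,"offset": [-0.05,0,-0.42],"rotation": [0,0,0]},
  {"jaw": 1,"offset": [-0.05,0,-0.42],"rotation": [0,0,0]},
  {"jaw": 1,"offset": [-0.05,0,-0.42],"rotation": [0,0,0]},
])

```text
clock: 18.15
ee_pos: [0.4624, -0.2591, 0.2677]
orientation: [3.14, -0.002, 0.147]
force: [0.1, -0.1, -0.9]
grip_width: 0.0001
grip_force: 0.0
```

```bash
python3 - <<'E'
from h import *
s=arm.state();print(s['ee_pos'],s['force'])
im=arm.grab_frame("side");a=cv2.imread("pics/side0.png")
def red(i,x0,x1,y0,y1):
    b=i[y0:y1,x0:x1].astype(int);m=(b[...,2]>90)&(b[...,2]>2.2*b[...,1])&(b[...,2]>2.2*b[...,0]);ys,xs=np.nonzero(m);return (xs.min()+x0,xs.max()+x0,ys.min()+y0,ys.max()+y0,m.sum()) if m.any() else None
for R in((345,372,325,372),(312,336,300,345)):print(red(a,*R),red(im,*R))
for c in("side","wrist"):
  arm.grab_frame(c)
  for n in("amber_block","blue_block","grey_block","right_grip"):print(c,n,[(round(d['score'],2),np.round(d['extent']).tolist()) for d in arm.trace(n,c)])
E
```

```text
[ 0.46238307 -0.25910875  0.26773719] [ 0.12652354 -0.10789373 -0.85634468]
(np.int64(354), np.int64(365), np.int64(336), np.int64(346), np.int64(80)) (np.int64(354), np.int64(365), np.int64(336), np.int64(347), np.int64(85))
(np.int64(320), np.int64(330), np.int64(308), np.int64(317), np.int64(72)) (np.int64(320), np.int64(330), np.int64(308), np.int64(317), np.int64(76))
side amber_block [(0.7, [285.0, 225.0, 20.0, 16.0]), (0.59, [269.0, 209.0, 17.0, 14.0])]
side blue_block [(0.72, [347.0, 287.0, 19.0, 15.0]), (0.62, [314.0, 253.0, 23.0, 22.0])]
side grey_block [(0.74, [288.0, 226.0, 16.0, 16.0]), (0.47, [318.0, 272.0, 109.0, 105.0])]
side right_grip [(0.62, [236.0, 345.0, 25.0, 22.0])]
wrist amber_block [(0.41, [203.0, 136.0, 37.0, 76.0])]
wrist blue_block [(0.82, [189.0, 66.0, 37.0, 45.0]), (0.55, [46.0, 0.0, 55.0, 68.0])]
wrist grey_block []
wrist right_grip [(0.95, [308.0, 84.0, 16.0, 124.0]), (0.6, [167.0, 279.0, 22.0, 70.0])]
```

Both handles show in the same pixel rows as at the start, so both rods are down. The amber block is in the tray and the blue block is still in its pocket.

```bash
python3 -c "
from rig import arm
print(arm.sign_off())"
```

```text
the job is handed in; nothing more can be done
None
```

The job is done and handed in at about 19 s: the amber block stands upright in the free half of the tray, both knockout rods are back down, and I did not touch the blue and grey blocks.

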